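# Make up two microbiology sampling kits

## Task

Make up the two sampling kits on their trays. The blue tray gets the red culture dish on its large round mark, the yellow-lidded pot on its small round mark and the brown bottle on its square mark; the green tray gets the cream culture dish on its large round mark and the red-lidded pot on its small round mark. Keep everything upright, set things down in the middle of their marks without dropping them, and leave the blue-lidded pot and the grey slide box where they are.

Things in the scene. Friction and masses are not known exactly. Their poses are not given: they have to be found in the camera images.
- red_dish: Lidded round culture dish, solid dark red seen from above inside a thin whitish edge; 55 mm across the lid (upper 7 mm), 53 mm below, 18 mm tall, about 35 g. Stands upright; origin at the centre of its underside, z up. 
- cream_dish: Lidded round culture dish, solid cream seen from above inside a thin whitish edge; 55 mm across the lid (upper 7 mm), 53 mm below, 18 mm tall, about 35 g. Stands upright; origin at the centre of its underside, z up. 
- yellow_pot: Specimen pot, round, off-white body 39 mm across and 36 mm high under a yellow screw lid 42 mm across and 14 mm high; 50 mm tall in all, about 45 g. Stands upright; origin at the centre of its underside, z up. Grip it by the lid or body. 
- red_pot: Specimen pot, round, off-white body 39 mm across and 36 mm high under a red screw lid 42 mm across and 14 mm high; 50 mm tall in all, about 45 g. Stands upright; origin at the centre of its underside, z up. Grip it by the lid or body. 
- brown_bottle: Brown square reagent bottle: body 34 x 34 mm and 42 mm high with a paper label on one side, shoulder 26 x 26 mm up to 46 mm, black round cap 22 mm across up to 62 mm; about 90 g. Stands upright; origin at the centre of its underside, z up. x and y are square to its sides. It may stand either way round on its mark.
- blue_tray: Blue flat kit tray, fixed to the bench, 250 (x) x 134 (y) mm; origin at the centre of its underside, x along its length, z up. The floor is 4 mm above the bench; the rim, 5 mm wide, rises only 3 mm above the floor (7 mm above the bench). Three flat dark printed marks in a row on the centre line (y = 0): large round, 70 mm across, at x = -75 mm; small round, 56 mm across, at x = +12 mm; square, 48 mm, at x = +85 mm.
- green_tray: Green flat kit tray, fixed to the bench, 190 (x) x 134 (y) mm; origin at the centre of its underside, x along its length, z up. Floor and rim as on the blue tray (4 mm and 7 mm above the bench). Two flat dark printed marks on the centre line (y = 0): large round, 70 mm across, at x = -45 mm; small round, 56 mm across, at x = +50 mm.
- blue_pot: Specimen pot, round, off-white body 39 mm across and 36 mm high under a blue screw lid 42 mm across and 14 mm high; 50 mm tall in all, about 45 g. Stands upright; origin at the centre of its underside, z up. Grip it by the lid or body. Belongs to neither kit: stays where it stands among the stock.
- slide_box: Grey closed slide box with a steel catch, 60 x 100 mm and 30 mm high, beyond the stock; not part of the job, stays where it is. Origin at the centre of its underside.
There are look-alikes about, which are no part of the job. What is shaped like the yellow_pot but turquoise is not meant. Leave any turquoise look-alike of the red_pot alone.

How it is judged:
By the outcome, as a careful person would: the job done as asked, in the order asked, and still so for the second after the job is handed in, with the robot touching nothing.
It also fails if it takes over 125 s, if anything falls off the work surface, if the arm or the gripper's body presses on something with over 40 N, if the wrist force passes 120 N, or if a joint passes its speed limit or range.

## Robot

A 6-joint arm with a two-finger parallel gripper is mounted at the origin on the work surface. World frame = base frame: x ahead of the robot, y to its left, z up, the work surface at z = 0. Lengths are in mm, angles in rad, forces in N, time in s.
With the tool pointing down it reaches from about 400 to 925 mm from the base axis. Payload 12.5 kg.
Tool frame: the origin (TCP) lies midway between the tips of the shut fingers; the grasp point (between the pads) lies 19 mm behind it; z points along the fingers, y is the line along which they close (so a half turn about z gives the same grasp; the last joint's range is limited). The gripper opens to 95 mm and grips with 3 to 60 N. Pads are 20 mm wide; open, the fingers measure 119 mm over their backs; the gripper's body (75 mm by 180 mm) begins 59 mm behind the grasp point.
Start: joints at [-1.262, 0.491, 1.559, -0, 1.092, -0.106], TCP at [251.903, -572.007, 214.661] pointing down, gripper open.
Joint ranges: [-3.1, 3.1], [-0.84, 2.19], [0.05, 2.79], [-1.13, 4.28], [0.06, 2.93], [-2.69, 2.69]. Speed limits (rad/s): [2.22, 2.22, 2.79, 3.14, 3.14, 3.14].

## Interface

Orientations are given as a rotation vector (axis times angle).
In Python, from rig import manip gives the robot as it stands.
- The arm moves only by the shell command python3 -m inch 'ROWS' [FORCE]. ROWS is JSON, a list that holds one entry, the list of rows, each a list of 7 numbers: the shift along the tool's x, y, z each as a share of 0.4 m, from -1 to 1, then the turn, a rotation vector about the tool's x, y, z each as a share of 60 degrees, from -1 to 1, then the gripper's target within -1 to 1 (fully open at 1, half-way at 0, shut at -1). A call has 1 to 5 rows; each row shifts and turns the commanded pose from where the row before left it, along the tool's axes as they then stand; what a row does not reach is not made up. A row lasts 1/8 s, in which the tool goes at most 62.5 mm and 10.7 degrees, less where a joint would pass 70% of its speed; a pose out of reach is approached as far as the arm can. A call with a number of a shift or a turn outside -1 to 1 is refused whole. A call with a gripper value outside its range is refused whole. The fingers move at their own pace and stop on an object; FORCE is the grip in N (left out, the last holds). Time passes only in rows, so rows that do not move let the fingers close. It gives the time, the measured TCP pose, the force, the opening and the grip force at its end, in the units of the state.
- manip.state(): the state, without advancing time (a new reading comes with each control period).
- manip.read_camera(name): name is "scene" or "top" or "wrist"; returns the picture (384x512x3 uint8, red, green, blue); there is no depth.
- manip.camera_params(name): a dict with "fx", "fy", "cx", "cy" (pixels), "world_from_camera" (4x4, takes a point from camera to world coordinates). Camera axes: x right, y down, z forward; pixel columns grow to the right and rows downward; lengths in mm; the calibration is good to about 2 mm. A picture is of the moment at which its call begins: read the wrist's pose just before it. camera_params takes no time and is no camera call; for the wrist camera it gives the pose at the moment of the call.
- manip.job_done(): hands the job in; it is judged then, once.
The state is a dict: "time_s": time; "joints": joint angles; "qd": joint speeds; "joint_efforts": joint torques, N m; "tool_pos": TCP position; "tool_rot": TCP orientation; "ft_force": force on the tool from outside, world axes, zero at the start; "moment": the same for the moment, N m; "opening": finger opening in mm; "grip_force": force on a finger pad.
Only numpy, scipy, OpenCV 4.12 (cv2) and the standard library are available. Lean on these libraries where they do the work, as an engineer would, in place of code of your own. Each camera call takes 0.05 s, during which the arm holds its last target. There are 200 camera calls.

## Working session

There is one attempt and no reset: what is moved stays moved. The work goes in short steps, Python scripts to look and compute and a shell command to move; the robot and the scene stay as the last step left them, time stands still between calls to the robot, and variables do not carry over. Pictures are saved under pics/ and viewed, at most 14 in all, crops included, and the job is handed in when it is done.

```bash
mkdir -p pics; ls; python3 - <<'E'
from rig import manip
import cv2,numpy as np
s=manip.state();print({k:np.round(v,3).tolist() for k,v in s.items()})
for n in("top","scene"):
    im=manip.read_camera(n);cv2.imwrite(f"pics/{n}0.png",cv2.resize(im[:,:,::-1],(800,600),interpolation=cv2.INTER_CUBIC));np.save(f"{n}0.npy",im)
    p=manip.camera_params(n);print(n,p['fx'],p['fy'],p['cx'],p['cy'],np.round(p['world_from_camera'],3).tolist())
E
```

```text
pics
{'time_s': 0.0, 'joints': [-1.262, 0.492, 1.559, -0.0, 1.092, -0.106], 'qd': [-0.0, -0.0, 0.002, 0.001, 0.001, 0.0], 'joint_efforts': [0.004, -61.263, -25.818, 0.069, 0.048, -0.0], 'tool_pos': [251.808, -571.751, 214.074], 'tool_rot': [-3.073, -0.647, 0.0], 'ft_force': [0.265, -0.693, -0.064], 'moment': [0.015, 0.021, 0.008], 'grip_force': 0.0, 'opening': 94.987}
top 423.4312342494685 423.4312342494685 259.35279650088853 194.92263746310823 [[-0.03, -0.99, 0.137, 474.205], [-1.0, 0.031, 0.003, -1.332], [-0.007, -0.137, -0.991, 873.816], [0.0, 0.0, 0.0, 1.0]]
scene 354.35814168078815 354.35814168078815 256.8685088108473 197.35100625660158 [[-0.853, 0.412, -0.319, 877.516], [0.522, 0.667, -0.532, 467.705], [-0.007, -0.621, -0.784, 727.735], [0.0, 0.0, 0.0, 1.0]]
```

View pics/top0.png

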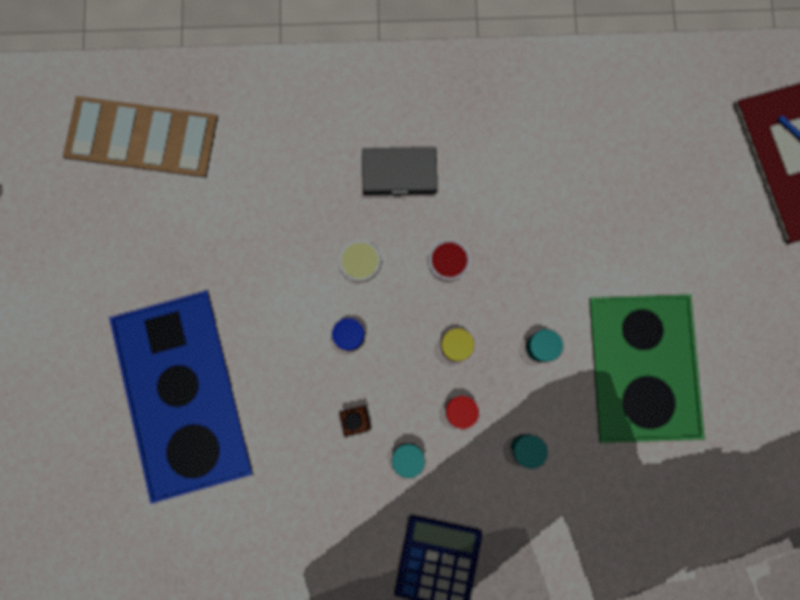

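View pics/scene0.png

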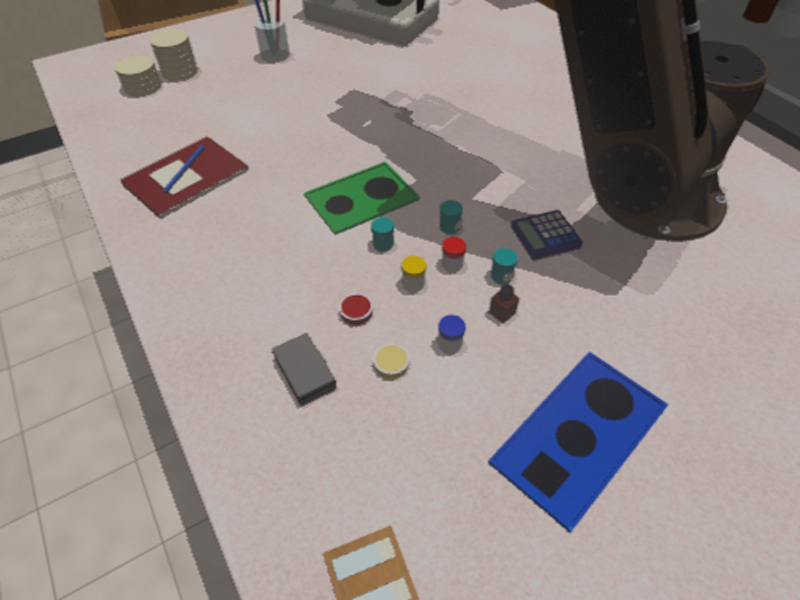

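The top view (800x600) shows red dish (449,260), cream dish (360,261), yellow pot (458,345), red pot (462,412), blue pot (348,334), brown bottle (355,420), blue tray (182,397) and green tray (647,368). The turquoise look-alikes are at (545,345), (408,461) and (530,451). The yellow-lidded and red-lidded pots are picked out by lid colour. The scene view agrees: yellow (413,267), red (454,247).

```bash
cat > h.py <<'E'
from rig import manip
import cv2,numpy as np
from scipy.spatial.transform import Rotation as Ro
def ray(p,uv,z):
    T=np.array(p['world_from_camera']);d=T[:3,:3]@[(uv[0]-p['cx'])/p['fx'],(uv[1]-p['cy'])/p['fy'],1]
    return (T[:3,3]+d*(z-T[2,3])/d[2])
def blobs(m,amin=60):
    c,_=cv2.findContours(m.astype(np.uint8),cv2.RETR_EXTERNAL,cv2.CHAIN_APPROX_NONE)
    return sorted([x for x in c if cv2.contourArea(x)>amin],key=cv2.contourArea,reverse=True)
def cen(c):
    m=cv2.moments(c);return np.array([m['m10']/m['m00'],m['m01']/m['m00']])
def masks(im):
    h,s,v=cv2.split(cv2.cvtColor(im,cv2.COLOR_RGB2HSV).astype(int))
    return dict(red=((h<6)|(h>174))&(s>150)&(v>60),yellow=(h>20)&(h<34)&(s>150)&(v>50),cream=(h>20)&(h<36)&(s>55)&(s<150)&(v>80),
     blue=(h>110)&(h<128)&(s>150)&(v>50),green=(h>50)&(h<72)&(s>110),dark=(v<50),brown=(v<75)&(h<20))
def go(x,y,z,yaw=None):
    """remaining shift in tool axes as shares of 0.4 m; turn about z as share of 60 deg (yaw = world direction of tool x, mod 180)"""
    s=manip.state();R=Ro.from_rotvec(s['tool_rot']).as_matrix()
    d=R.T@(np.array([x,y,z])-s['tool_pos'])/400
    a=np.degrees(np.arctan2(R[1,0],R[0,0]));t=0 if yaw is None else -((yaw-a+90)%180-90)/60
    print('t%.1f'%s['time_s'],'pos',np.round(s['tool_pos'],1),'yaw %.1f'%a,'tilt',np.round(R[:2,2],3),'shift',np.round(d,4),'turn %.3f'%t,'open %.1f'%s['opening'],'q6 %.2f'%s['joints'][5])
E
python3 - <<'E'
from h import *
im=np.load('top0.npy');p=manip.camera_params('top');M=masks(im)
for n,zs in dict(red=(18,43),yellow=(43,),cream=(18,),blue=(43,5.5),green=(5.5,),brown=(50,),dark=(4,)).items():
    for c in blobs(M[n]):
        u=cen(c)
        if n!='dark' or cv2.contourArea(c)<1200:
            r=cv2.minAreaRect(c);print(n,np.round(u,1),'A',cv2.contourArea(c),[np.round(ray(p,u,z)[:2],1).tolist() for z in zs],'rect',np.round(r[1],1),round(r[2],1), 'mm/px',round(np.linalg.norm(ray(p,u,zs[0])-ray(p,u+[1,0],zs[0])),2))
# trays: corners
for n in('blue','green'):
    c=blobs(M[n])[0];b=cv2.boxPoints(cv2.minAreaRect(c));print(n,np.round([ray(p,q,7)[:2] for q in b],1).tolist())
ims=np.load('scene0.npy');ps=manip.camera_params('scene');M=masks(ims)
for n,zs in dict(red=(18,45),yellow=(45,),cream=(18,),blue=(45,5.5),green=(5.5,)).items():
    for c in blobs(M[n]):u=cen(c);print('scene',n,np.round(u,1),cv2.contourArea(c),[np.round(ray(ps,u,z)[:2],1).tolist() for z in zs])
cv2.imwrite('pics/crop.png',cv2.resize(im[150:320,195:370,::-1],(600,583),interpolation=cv2.INTER_CUBIC))
E
```

```text
red [496.4  95.6] A 1454.5 [[788.2, -502.5], [779.0, -487.9]] rect [95.  38.8] 70.6 mm/px 2.09
red [287.1 165.7] A 312.5 [[651.8, -57.6], [646.6, -56.0]] rect [20. 20.] 90.0 mm/px 2.06
red [295.4 263.1] A 295.0 [[453.4, -66.4], [454.1, -64.5]] rect [19. 20.] 0.0 mm/px 1.99
yellow [292.2 220. ] A 273.5 [[537.7, -61.8]] rect [18. 19.] 90.0 mm/px 1.96
cream [292.4 220.1] A 355.5 [[539.5, -64.1]] rect [21.5 21.5] 26.6 mm/px 2.02
cream [229.8 166.3] A 355.5 [[654.4, 60.4]] rect [21. 22.] 90.0 mm/px 2.06
blue [114.8 253.7] A 7643.5 [[482.7, 286.2], [483.1, 299.1]] rect [121.8  66.4] 76.2 mm/px 1.95
blue [222.5 213.5] A 278.5 [[554.8, 74.9], [558.4, 78.3]] rect [19.1 18.4] 45.0 mm/px 1.97
green [413.  235.7] A 5746.0 [[501.2, -309.1]] rect [93.2 65.5] 86.0 mm/px 2.03
brown [319.2 350.8] A 610.5 [[291.4, -101.8]] rect [25.7 49.1] 49.4 mm/px 1.87
brown [232.6 376.4] A 561.5 [[250.4, 60.9]] rect [23.1 56.8] 85.0 mm/px 1.86
brown [227.  268.1] A 279.0 [[448.6, 67.4]] rect [17.8 18. ] 78.7 mm/px 1.92
brown [488.1 111.1] A 269.5 [[744.5, -463.9]] rect [96.1  8.5] 69.4 mm/px 2.0
brown [500.8 343.9
[... 435 characters left out ...]

dark [105.3 212.4] A 421.5 [[568.3, 320.8]] rect [21.3 21.8] 76.0 mm/px 2.07
dark [226.9 267.6] A 178.0 [[448.3, 71.4]] rect [14.9 16.6] 77.5 mm/px 2.03
blue [[591.3, 398.6], [620.2, 265.3], [378.9, 204.5], [352.0, 333.1]]
green [[594.9, -242.8], [600.3, -378.2], [411.5, -374.4], [406.4, -243.0]]
scene red [227.4 195.4] 164.0 [[649.5, -59.5], [658.2, -39.5]]
scene red [290.4 156.7] 107.5 [[432.3, -89.2], [449.3, -68.0]]
scene yellow [264.4 169.4] 122.0 [[533.7, -65.4]]
scene cream [250.1 229. ] 244.5 [[652.4, 59.5]]
scene blue [369.7 280.6] 6199.0 [[515.5, 314.0], [494.5, 305.1]]
scene blue [288.9 208. ] 141.5 [[551.1, 72.3], [532.2, 49.4]]
scene green [225.6 126.8] 1187.5 [[520.3, -310.9]]
```

View pics/crop.png

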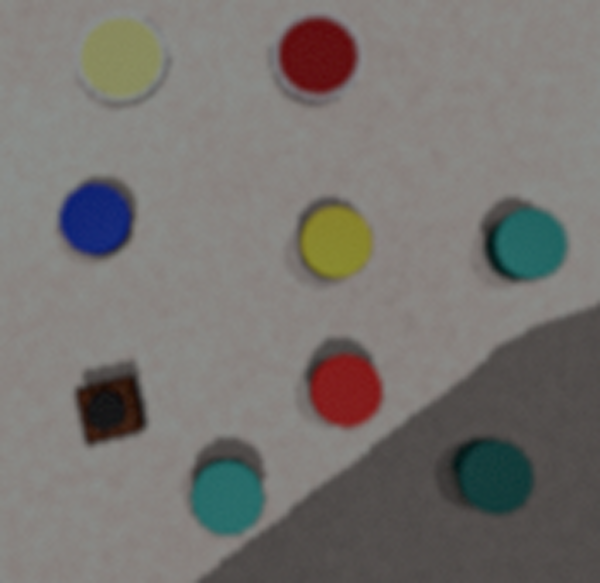

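The crop confirms the yellow pot at (336,242), the red pot at (346,390), the red dish at (317,57), the cream dish at (122,57) and the bottle at (110,408). The turquoise pots at (228,497), (527,243) and (494,476) are to be left alone. The mark spacings come out at 87.0, 72.9 and 95.2 mm against 87, 73 and 95 expected, so I'm moving to the red dish.

```bash
python3 -m inch '[[[0,0,0,0,0,0.133,0.5],[0,0,0,0,0,0.133,0.5],[0,0,0,0,0,0.133,0.5]]]' 12
python3 -m inch '[[[0.0833,-0.107,0.02,0,0,0,0.5],[0.0833,-0.107,0.02,0,0,0,0.5],[0.0833,-0.107,0.02,0,0,0,0.5],[0.0833,-0.107,0.02,0,0,0,0.5],[0.0833,-0.107,0.02,0,0,0,0.5]]]'
python3 -m inch '[[[0.0833,-0.107,0.02,0,0,0,0.5],[0.0833,-0.107,0.02,0,0,0,0.5],[0.0833,-0.107,0.02,0,0,0,0.5],[0.0833,-0.107,0.02,0,0,0,0.5],[0.0833,-0.107,0.02,0,0,0,0.5]]]'
python3 -m inch '[[[0.0833,-0.107,0.02,0,0,0,0.5],[0.0833,-0.107,0.02,0,0,0,0.5],[0,0,0,0,0,0,0.5],[0,0,0,0,0,0,0.5]]]'
python3 - <<'E'
from h import *
go(651.8,-57.6,4,0)
p=manip.camera_params('wrist');im=manip.read_camera('wrist');M=masks(im)
for c in blobs(M['red']):u=cen(c);print(u,cv2.contourArea(c),ray(p,u,18))
cv2.imwrite('pics/w1.png',im[:,:,::-1])
E
```

```text
time_s: 0.48
tool_pos: [251.8, -571.8, 214.3]
tool_rot: [-3.141, 0.012, 0.0]
ft_force: [-0.4, -0.5, -0.7]
opening: 73.3
grip_force: 0.0
time_s: 1.1
tool_pos: [420.0, -357.0, 174.2]
tool_rot: [-3.141, 0.005, 0.0]
ft_force: [0.4, -0.1, -0.4]
opening: 71.5
grip_force: 0.0
time_s: 1.72
tool_pos: [587.3, -143.5, 134.1]
tool_rot: [-3.142, 0.005, 0.001]
ft_force: [0.6, -0.7, -0.9]
opening: 71.2
grip_force: 0.0
time_s: 2.22
tool_pos: [652.9, -59.7, 118.2]
tool_rot: [3.142, -0.004, -0.002]
ft_force: [-0.3, -0.5, -0.7]
opening: 71.5
grip_force: 0.0
t2.2 pos [652.9 -59.7 118.2] yaw -0.1 tilt [-0.001 -0.   ] shift [-0.0024 -0.0052  0.2856] turn -0.002 open 71.5 q6 1.38
[253.41441837 192.4302113 ] 2279.5 [650.98614418 -58.22027883  18.        ]
```

View pics/w1.png

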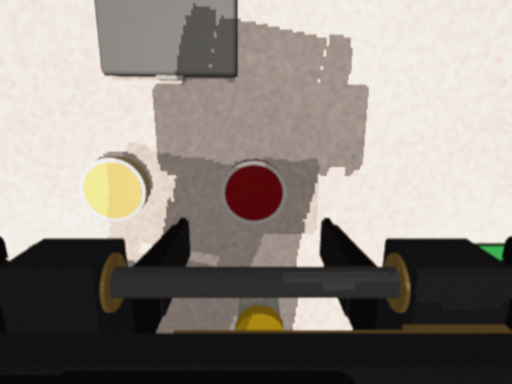

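The wrist picture shows the red dish between the fingers at (253,192). It casts to (651.0,-58.2), within 1 mm of the top view. Going down to grip and lift.

```bash
python3 -m inch '[[[-0.004,-0.004,0.08,0,0,0,0.5],[0,0,0.08,0,0,0,0.5],[0,0,0.07,0,0,0,0.5],[0,0,0.04,0,0,0,0.5],[0,0,0.015,0,0,0,0.5]]]' 12
python3 -m inch '[[[0,0,0,0,0,0,0.5],[0,0,0,0,0,0,0],[0,0,0,0,0,0,-0.3],[0,0,0,0,0,0,-0.3],[0,0,0,0,0,0,-0.3]]]' 12
python3 -m inch '[[[0,0,0,0,0,0,-0.3],[0,0,0,0,0,0,-0.3],[0,0,-0.02,0,0,0,-0.3],[0,0,-0.05,0,0,0,-0.3],[0,0,-0.08,0,0,0,-0.3]]]'
python3 -c "
from h import *
go(413.2,281.9,60,0);go(413.2,281.9,60,14.1)"
```

```text
time_s: 2.9
tool_pos: [651.4, -58.8, 4.3]
tool_rot: [3.142, -0.006, -0.001]
ft_force: [-0.8, 0.5, 0.1]
opening: 71.0
grip_force: 0.0
time_s: 3.52
tool_pos: [652.0, -58.1, 5.3]
tool_rot: [3.141, -0.005, 0.002]
ft_force: [-1.1, 0.4, 6.1]
opening: 54.6
grip_force: 12.0
time_s: 4.15
tool_pos: [651.4, -58.0, 65.7]
tool_rot: [-3.141, 0.005, 0.002]
ft_force: [0.4, 0.6, -0.6]
opening: 54.5
grip_force: 12.0
t4.2 pos [651.4 -58.   65.7] yaw -0.2 tilt [-0.001  0.   ] shift [-0.5981 -0.8479  0.0149] turn -0.003 open 54.5 q6 1.38
t4.2 pos [651.4 -58.   65.7] yaw -0.2 tilt [-0.001  0.   ] shift [-0.5981 -0.8479  0.0149] turn -0.238 open 54.5 q6 1.38
```

```bash
python3 -m inch '[[[0,0,-0.1,0,0,0,-0.3],[-0.03,-0.042,-0.06,0,0,0,-0.3],[-0.06,-0.085,0,0,0,0,-0.3],[-0.06,-0.085,0,0,0,0,-0.3],[-0.06,-0.085,0,0,0,0,-0.3]]]' 
python3 -m inch '[[[-0.06,-0.085,0,0,0,0,-0.3],[-0.06,-0.085,0,0,0,0,-0.3],[-0.06,-0.085,0,0,0,0,-0.3],[-0.06,-0.085,0,0,0,0,-0.3],[-0.06,-0.085,0,0,0,0,-0.3]]]' 
python3 -m inch '[[[-0.058,-0.085,0,0,0,0,-0.3],[-0.03,-0.041,0.05,0,0,0,-0.3],[0,0,0.1,0,0,0,-0.3],[0,0,0,0,0,0,-0.3],[0,0,0,0,0,0,-0.3]]]' 
python3 -c "
from h import *
go(413.2,281.9,9,0)
p=manip.camera_params('wrist');im=manip.read_camera('wrist');M=masks(im)
for n,z in(('dark',4),('red',82)):
  for c in blobs(M[n],400):u=cen(c);print(n,u,cv2.contourArea(c),ray(p,u,z))
cv2.imwrite('pics/w2.png',im[:,:,::-1])"
```

```text
time_s: 4.78
tool_pos: [567.4, 62.0, 130.0]
tool_rot: [3.142, -0.005, 0.002]
ft_force: [0.6, 0.4, -0.4]
opening: 54.5
grip_force: 12.0
time_s: 5.4
tool_pos: [447.9, 232.5, 129.9]
tool_rot: [-3.141, 0.005, -0.002]
ft_force: [1.3, -0.6, -0.1]
opening: 54.7
grip_force: 12.0
time_s: 6.02
tool_pos: [414.2, 282.0, 70.0]
tool_rot: [-3.141, 0.005, -0.002]
ft_force: [0.2, -0.4, -0.9]
opening: 54.4
grip_force: 12.0
t6.0 pos [414.2 282.   70. ] yaw -0.2 tilt [0.001 0.001] shift [-0.0026  0.0004  0.1525] turn -0.003 open 54.4 q6 2.04
dark [257.06953089 317.25689391] 65474.5 [316.43892773 280.8356132    4.        ]
dark [224.3605604   86.18196537] 5044.0 [496.47409511 302.73351812   4.        ]
dark [256.61996604 183.87821446] 2748.0 [428.35276063 281.02202968   4.        ]
red [254.58099856 239.58017241] 4640.0 [418.29512294 282.568464    82.        ]
```

View pics/w2.png

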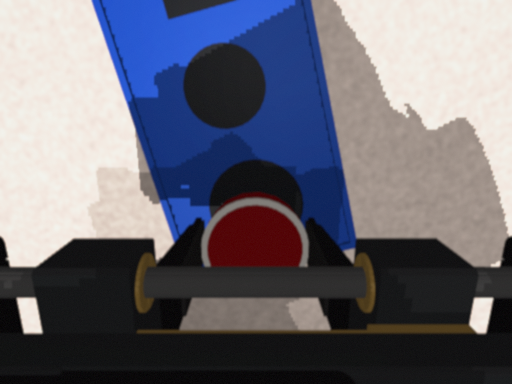

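The dish is held level above the large mark. The small mark casts to (496.5,302.7), within 1 mm of the top view. Lowering.

```bash
python3 -m inch '[[[-0.003,0,0.06,0,0,0,-0.3],[0,0,0.06,0,0,0,-0.3],[0,0,0.02,0,0,0,-0.3],[0,0,0.008,0,0,0,-0.3],[0,0,0.004,0,0,0,-0.3]]]' 
python3 -m inch '[[[0,0,0.0015,0,0,0,-0.3],[0,0,0,0,0,0,-0.3]]]'
```

```text
time_s: 6.7
tool_pos: [412.9, 282.1, 8.9]
tool_rot: [-3.141, 0.005, -0.002]
ft_force: [-0.5, -3.9, 15.9]
opening: 54.5
grip_force: 12.0
time_s: 6.95
tool_pos: [412.9, 282.0, 8.7]
tool_rot: [-3.141, 0.005, -0.003]
ft_force: [-2.0, -2.0, 10.8]
opening: 54.7
grip_force: 12.0
```

```bash
python3 -m inch '[[[0,0,0,0,0,0,0.3],[0,0,0,0,0,0,0.5],[0,0,0,0,0,0,0.5],[0,0,-0.02,0,0,0,0.5],[0,0,-0.1,0,0,0,0.5]]]' 
python3 -m inch '[[[0,0,-0.13,0,0,0,0.5],[0.02,0.06,-0.05,0,0,0,0.4],[0.04,0.12,0,0,0,0,0.4],[0.04,0.12,0,0,0,0,0.3],[0.04,0.12,0,0,0,0,0.3]]]'
python3 -m inch '[[[0.04,0.12,0,0,0,0,0.3],[0.04,0.12,0,0,0,0,0.3],[0.04,0.12,0,0,0,0,0.3],[0.04,0.12,0,0,0,0,0.3],[0,0,0,0,0,0,0.3]]]'
cat >> h.py <<'E'
def top(zs,amin=60):
    im=manip.read_camera('top');p=manip.camera_params('top');M=masks(im)
    for n,z in zs.items():
        for c in blobs(M[n],amin):
            if cv2.contourArea(c)<1200:u=cen(c);print('top',n,np.round(u,1),cv2.contourArea(c),np.round(ray(p,u,z)[:2],1))
    return im
E
python3 -c "
from h import *
go(537.7,-62,22,0)
im=top(dict(red=22,yellow=47))"
```

```text
time_s: 7.58
tool_pos: [411.5, 281.4, 54.7]
tool_rot: [3.14, -0.005, -0.005]
ft_force: [0.3, -0.0, -0.5]
opening: 71.5
grip_force: 0.0
time_s: 8.2
tool_pos: [468.2, 112.3, 127.9]
tool_rot: [3.142, -0.004, 0.001]
ft_force: [0.3, -0.4, -0.6]
opening: 61.9
grip_force: 0.0
time_s: 8.82
tool_pos: [532.0, -81.2, 127.5]
tool_rot: [3.141, -0.01, 0.001]
ft_force: [0.8, 0.3, 0.1]
opening: 61.7
grip_force: 0.0
t8.8 pos [532.  -81.2 127.5] yaw -0.4 tilt [ 0.001 -0.   ] shift [ 0.0138 -0.0483  0.2637] turn -0.006 open 61.7 q6 1.30
top red [119.6 289.3] 359.5 [412.7 282.8]
```

```bash
python3 -m inch '[[[0.014,-0.048,0,0,0,-0.006,0.3],[0,0,0.08,0,0,0,0.3],[0,0,0.08,0,0,0,0.3],[0,0,0.07,0,0,0,0.3],[0,0,0.034,0,0,0,0.3]]]' 12
python3 -m inch '[[[0,0,0,0,0,0,0.3],[0,0,0,0,0,0,-0.3],[0,0,0,0,0,0,-0.5],[0,0,0,0,0,0,-0.5],[0,0,0,0,0,0,-0.5]]]' 12
python3 -m inch '[[[0,0,0,0,0,0,-0.5],[0,0,-0.02,0,0,0,-0.5],[0,0,-0.05,0,0,0,-0.5],[0,0,-0.1,0,0,0,-0.5],[0,0,-0.12,0,0,0,-0.5]]]'
python3 -c "
from h import *
go(497.2,302.9,27,0)"
```

```text
time_s: 9.5
tool_pos: [536.4, -57.1, 20.7]
tool_rot: [-3.141, -0.009, 0.003]
ft_force: [0.4, 0.2, -0.1]
opening: 61.9
grip_force: 0.0
time_s: 10.12
tool_pos: [537.3, -59.5, 22.4]
tool_rot: [3.141, 0.005, 0.002]
ft_force: [0.7, 0.3, 6.7]
opening: 41.5
grip_force: 12.0
time_s: 10.75
tool_pos: [536.4, -59.2, 138.7]
tool_rot: [-3.141, -0.005, 0.002]
ft_force: [0.3, 0.2, -0.6]
opening: 41.7
grip_force: 12.0
t10.8 pos [536.4 -59.2 138.7] yaw 0.2 tilt [-0.001  0.   ] shift [-0.0948 -0.9055  0.2797] turn 0.003 open 41.7 q6 1.34
```

```bash
python3 -m inch '[[[-0.006,-0.055,0,0,0,0,-0.5],[-0.01,-0.1,0,0,0,0,-0.5],[-0.01,-0.1,0,0,0,0,-0.5],[-0.01,-0.1,0,0,0,0,-0.5],[-0.01,-0.1,0,0,0,0,-0.5]]]'
python3 -m inch '[[[-0.01,-0.1,0,0,0,0,-0.5],[-0.01,-0.1,0,0,0,0,-0.5],[-0.01,-0.1,0,0,0,0,-0.5],[-0.01,-0.1,0,0,0,0,-0.5],[-0.01,-0.05,0,0,0,0,-0.5]]]'
python3 -m inch '[[[0,0,0.06,0,0,0,-0.5],[0,0,0.08,0,0,0,-0.5],[0,0,0.06,0,0,0,-0.5],[0,0,0,0,0,0,-0.5],[0,0,0,0,0,0,-0.5]]]'
python3 -c "
from h import *
go(496.6,302.9,26.5,0)"
```

```text
time_s: 11.38
tool_pos: [517.5, 123.9, 138.1]
tool_rot: [3.142, 0.005, 0.0]
ft_force: [0.3, -0.1, -0.9]
opening: 41.4
grip_force: 12.0
time_s: 12.0
tool_pos: [496.8, 304.1, 137.8]
tool_rot: [3.142, 0.007, 0.0]
ft_force: [-0.0, -0.2, -0.6]
opening: 41.4
grip_force: 12.0
time_s: 12.62
tool_pos: [497.8, 302.5, 58.5]
tool_rot: [-3.141, -0.005, -0.001]
ft_force: [-0.1, -0.4, -0.1]
opening: 41.6
grip_force: 12.0
t12.6 pos [497.8 302.5  58.5] yaw 0.2 tilt [0.001 0.   ] shift [-0.003  -0.0011  0.0801] turn 0.003 open 41.6 q6 2.00
```

```bash
python3 -m inch '[[[-0.002,-0.001,0.05,0,0,0,-0.5],[0,0,0.02,0,0,0,-0.5],[0,0,0.006,0,0,0,-0.5],[0,0,0.003,0,0,0,-0.5],[0,0,0.002,0,0,0,-0.5]]]'
python3 -m inch '[[[0,0,0,0,0,0,-0.5],[0,0,0,0,0,0,-0.2],[0,0,0,0,0,0,0.2],[0,0,0,0,0,0,0.2],[0,0,-0.02,0,0,0,0.2]]]'
python3 -m inch '[[[0,0,-0.1,0,0,0,0.2],[0,0,-0.15,0,0,0,0.2],[0,0,-0.05,0,0,-0.1,0.1],[0,0.05,0,0,0,-0.1,0.1],[0,0,0,0,0,0,0.1]]]'
python3 -c "
from h import *
im=top(dict(red=22,yellow=51,brown=50));go(448.5,68,12,12)"
```

```text
time_s: 13.25
tool_pos: [496.9, 303.1, 26.4]
tool_rot: [-3.141, -0.005, -0.002]
ft_force: [-4.5, -2.3, 14.4]
opening: 41.5
grip_force: 12.0
time_s: 13.88
tool_pos: [496.3, 302.9, 33.1]
tool_rot: [3.141, 0.005, -0.001]
ft_force: [-0.7, 0.5, 0.6]
opening: 56.8
grip_force: 0.0
time_s: 14.5
tool_pos: [498.7, 282.5, 153.9]
tool_rot: [-3.124, -0.331, -0.001]
ft_force: [-0.9, 0.2, -0.3]
opening: 52.5
grip_force: 0.0
top red [119.4 288.8] 339.5 [413.7 283.2]
top red [295.4 263.2] 293.0 [453.4 -66.1]
top brown [226.3 268.6] 303.0 [447.7  68.9]
top brown [487.2 108.7] 257.0 [ 749.6 -462.6]
top brown [126.3 296.8] 69.0 [400.5 260.4]
t14.6 pos [498.7 283.  153.5] yaw 12.0 tilt [0. 0.] shift [-0.2345  0.4996  0.3537] turn 0.000 open 52.3 q6 1.76
```

```bash
python3 -m inch '[[[-0.05,0.1,0,0,0,0,0.1],[-0.05,0.1,0,0,0,0,0.1],[-0.05,0.1,0,0,0,0,0.1],[-0.05,0.1,0,0,0,0,0.1],[-0.0345,0.1,0,0,0,0,0.1]]]'
python3 -m inch '[[[0,0,0,0,0,0,0.1],[0,0,0,0,0,0,0.1],[0,0,0,0,0,0,0.1]]]'
python3 -c "
from h import *
go(448.5,68,12,12)
p=manip.camera_params('wrist');im=manip.read_camera('wrist');np.save('w3.npy',im)
cv2.imwrite('pics/w3.png',im[:,:,::-1])
T=np.array(p['world_from_camera']);P=np.linalg.inv(T)@[448.5,68,62,1];print(p['fx']*P[0]/P[2]+p['cx'],p['fy']*P[1]/P[2]+p['cy'],P[2])
"
```

```text
time_s: 15.18
tool_pos: [448.7, 67.1, 153.1]
tool_rot: [-3.124, -0.33, 0.001]
ft_force: [0.1, 0.7, -1.0]
opening: 52.2
grip_force: 0.0
time_s: 15.55
tool_pos: [449.4, 68.8, 153.1]
tool_rot: [-3.124, -0.334, 0.0]
ft_force: [-0.3, -0.2, -0.3]
opening: 52.4
grip_force: 0.0
t15.6 pos [449.4  68.8 153.1] yaw 12.2 tilt [-0. -0.] shift [-0.0025  0.0015  0.3527] turn 0.004 open 52.4 q6 1.36
255.83730530829882 194.62387462182076 271.2979323167754
```

View pics/w3.png

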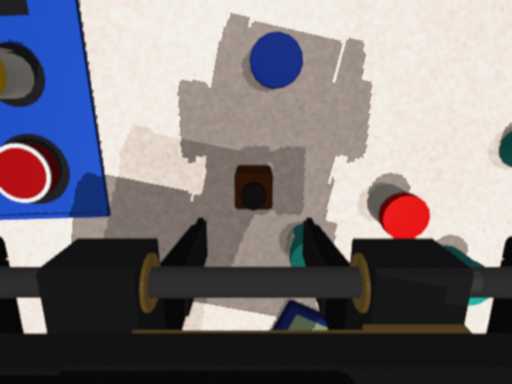

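The bottle sits square between the fingers, body at (253,187) and cap at (254,195), against a predicted cap position of (256,195). Descending.

```bash
python3 -m inch '[[[-0.0025,0.0015,0.1,0,0,0,0.1],[0,0,0.1,0,0,0,0.1],[0,0,0.09,0,0,0,0.1],[0,0,0.05,0,0,0,0.1],[0,0,0.012,0,0,0,0.1]]]' 15
python3 -m inch '[[[0,0,0,0,0,0,0.1],[0,0,0,0,0,0,-0.2],[0,0,0,0,0,0,-0.6],[0,0,0,0,0,0,-0.6],[0,0,0,0,0,0,-0.6]]]' 15
python3 -m inch '[[[0,0,0,0,0,0,-0.6],[0,0,-0.02,0,0,0,-0.6],[0,0,-0.05,0,0,0,-0.6],[0,0,-0.12,0,0,0,-0.6],[0,0,-0.15,0,0,0,-0.6]]]'
python3 -m inch '[[[0,0,-0.04,0,0,-0.032,-0.6],[0,0,0,0,0,0,-0.6],[0,0,0,0,0,0,-0.6]]]'
python3 -c "
from h import *
go(568.1,320.6,17,14.1)"
```

```text
time_s: 16.23
tool_pos: [447.9, 67.6, 11.3]
tool_rot: [-3.124, -0.335, 0.003]
ft_force: [0.1, -0.2, -0.1]
opening: 52.0
grip_force: 0.0
time_s: 16.85
tool_pos: [448.6, 67.1, 13.0]
tool_rot: [3.124, 0.333, 0.002]
ft_force: [-0.1, 1.6, 6.8]
opening: 34.0
grip_force: 15.0
time_s: 17.48
tool_pos: [447.6, 66.9, 149.7]
tool_rot: [-3.124, -0.333, 0.003]
ft_force: [1.5, -0.2, -1.5]
opening: 34.2
grip_force: 15.0
time_s: 17.85
tool_pos: [447.8, 67.0, 163.7]
tool_rot: [-3.118, -0.385, 0.002]
ft_force: [-0.1, -0.1, -1.2]
opening: 34.1
grip_force: 15.0
t17.9 pos [447.8  67.  163.7] yaw 14.1 tilt [-0.001 -0.   ] shift [ 0.4462 -0.5419  0.3663] turn -0.001 open 34.1 q6 1.33
```

```bash
python3 -m inch '[[[0.05,-0.06,0,0,0,0,-0.6],[0.07,-0.085,0,0,0,0,-0.6],[0.07,-0.085,0,0,0,0,-0.6],[0.07,-0.085,0,0,0,0,-0.6],[0.07,-0.085,0,0,0,0,-0.6]]]'
python3 -m inch '[[[0.07,-0.085,0,0,0,0,-0.6],[0.046,-0.057,0,0,0,0,-0.6],[0,0,0.07,0,0,0,-0.6],[0,0,0.11,0,0,0,-0.6],[0,0,0.08,0,0,0,-0.6]]]'
python3 -m inch '[[[0,0,0.02,0,0,0,-0.6],[0,0,0,0,0,0,-0.6],[0,0,0,0,0,0,-0.6]]]'
python3 -c "
from h import *
go(568.1,320.6,16.5,14.1)"
```

```text
time_s: 18.48
tool_pos: [537.4, 255.6, 162.5]
tool_rot: [3.117, 0.385, -0.005]
ft_force: [0.4, -0.3, -1.3]
opening: 33.8
grip_force: 15.0
time_s: 19.1
tool_pos: [567.3, 320.3, 56.6]
tool_rot: [3.117, 0.385, -0.006]
ft_force: [-0.0, -0.7, -1.8]
opening: 34.0
grip_force: 15.0
time_s: 19.48
tool_pos: [569.1, 321.0, 53.5]
tool_rot: [-3.117, -0.385, -0.002]
ft_force: [-0.1, 0.9, -1.0]
opening: 34.1
grip_force: 15.0
t19.5 pos [569.1 321.   53.5] yaw 14.1 tilt [0.001 0.001] shift [-0.0028  0.0003  0.0925] turn -0.000 open 34.1 q6 1.74
```

```bash
python3 -m inch '[[[-0.002,0,0.05,0,0,0,-0.6],[0,0,0.03,0,0,0,-0.6],[0,0,0.006,0,0,0,-0.6],[0,0,0.003,0,0,0,-0.6],[0,0,0.002,0,0,0,-0.6]]]'
python3 -m inch '[[[0,0,0,0,0,0,-0.6],[0,0,0.002,0,0,0,-0.6],[0,0,0,0,0,0,-0.6]]]'
```

```text
time_s: 20.1
tool_pos: [568.1, 320.7, 17.1]
tool_rot: [-3.118, -0.386, -0.002]
ft_force: [-3.3, -0.5, 10.3]
opening: 33.9
grip_force: 15.0
time_s: 20.48
tool_pos: [568.1, 320.7, 17.1]
tool_rot: [-3.118, -0.386, -0.002]
ft_force: [-5.1, -2.9, 13.3]
opening: 34.2
grip_force: 15.0
```

```bash
python3 -m inch '[[[0,0,0,0,0,0,-0.3],[0,0,0,0,0,0,0.1],[0,0,0,0,0,0,0.1],[0,0,-0.02,0,0,0,0.1],[0,0,-0.1,0,0,0,0.1]]]'
python3 -m inch '[[[0,0,-0.15,0,0,0,0.1],[0,0,-0.05,0,0,0.117,0.5],[0,0,0,0,0,0.117,0.5],[0.036,0.1085,0,0,0,0,0.5],[0.036,0.1085,0,0,0,0,0.5]]]'
python3 -m inch '[[[0.036,0.1085,0,0,0,0,0.5],[0.036,0.1085,0,0,0,0,0.5],[0.036,0.1085,0,0,0,0,0.5],[0.036,0.1085,0,0,0,0,0.5],[0,0,0,0,0,0,0.5]]]'
python3 -m inch '[[[0,0,0,0,0,0,0.5],[0,0,0,0,0,0,0.5]]]'
python3 -c "
from h import *
go(654.4,60.4,4,0)
p=manip.camera_params('wrist');im=manip.read_camera('wrist');M=masks(im)
for c in blobs(M['cream'],500):u=cen(c);print(u,cv2.contourArea(c),ray(p,u,18))
im=top(dict(red=22,yellow=51,brown=50));go(654.4,60.4,4,0)
cv2.imwrite('pics/t4.png',cv2.resize(im[180:330,60:260,::-1],(800,600),interpolation=cv2.INTER_CUBIC))"
```

```text
time_s: 21.1
tool_pos: [566.8, 320.1, 62.0]
tool_rot: [3.117, 0.385, -0.006]
ft_force: [-0.3, -0.4, 0.8]
opening: 52.1
grip_force: 0.0
time_s: 21.72
tool_pos: [596.8, 233.2, 143.7]
tool_rot: [-3.142, -0.004, -0.001]
ft_force: [0.7, 0.4, -0.9]
opening: 71.0
grip_force: 0.0
time_s: 22.35
tool_pos: [655.2, 57.5, 143.5]
tool_rot: [3.141, -0.004, 0.001]
ft_force: [0.2, 0.1, -0.5]
opening: 71.3
grip_force: 0.0
time_s: 22.6
tool_pos: [654.1, 61.5, 143.4]
tool_rot: [-3.142, -0.004, 0.0]
ft_force: [-0.2, 0.3, 0.0]
opening: 71.3
grip_force: 0.0
t22.6 pos [654.1  61.5 143.4] yaw 0.1 tilt [-0.  0.] shift [0.0006 0.0027 0.3485] turn 0.002 open 71.3 q6 1.56
[256.74611039 183.38878748] 1917.5 [653.99546189  59.97247927  18.        ]
top red [295.3 263.2] 288.5 [453.4 -66. ]
t22.7 pos [654.2  61.4 143.4] yaw 0.1 tilt [ 0. -0.] shift [0.0004 0.0024 0.3484] turn 0.002 open 71.0 q6 1.56
```

View pics/t4.png

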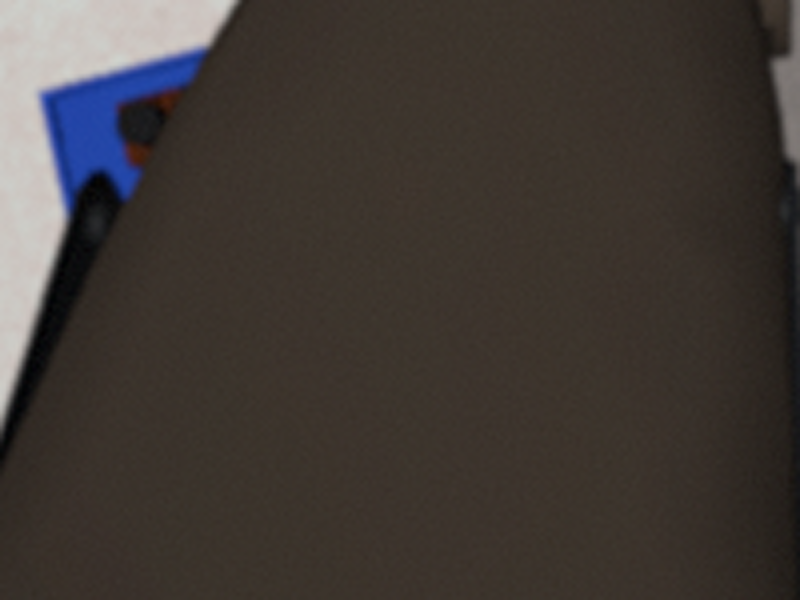

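The arm hides most of the blue tray here; only the standing bottle shows, at (145,125), so I'll check the tray from the green side. The wrist view puts the cream dish at (654.0,60.0), matching the top view. Gripping it.

```bash
python3 -m inch '[[[0,0.003,0.1,0,0,0,0.5],[0,0,0.1,0,0,0,0.5],[0,0,0.09,0,0,0,0.5],[0,0,0.04,0,0,0,0.5],[0,0,0.017,0,0,0,0.5]]]' 12
python3 -m inch '[[[0,0,0,0,0,0,0.5],[0,0,0,0,0,0,0],[0,0,0,0,0,0,-0.3],[0,0,0,0,0,0,-0.3],[0,0,0,0,0,0,-0.3]]]' 12
python3 -m inch '[[[0,0,0,0,0,0,-0.3],[0,0,-0.02,0,0,0,-0.3],[0,0,-0.06,0,0,0,-0.3],[0,0,-0.12,0,0,0,-0.3],[0,0,-0.12,0,0,0,-0.3]]]'
python3 -c "
from h import *
go(457.5,-309.6,9,0)"
```

```text
time_s: 23.32
tool_pos: [654.5, 59.4, 4.2]
tool_rot: [3.142, 0.003, -0.0]
ft_force: [-0.3, -0.3, 0.9]
opening: 71.3
grip_force: 0.0
time_s: 23.95
tool_pos: [654.8, 59.0, 5.2]
tool_rot: [3.141, 0.002, 0.002]
ft_force: [-1.1, 0.3, 7.3]
opening: 54.5
grip_force: 12.0
time_s: 24.58
tool_pos: [654.2, 59.0, 133.9]
tool_rot: [3.142, 0.002, -0.001]
ft_force: [-1.0, -0.3, -0.0]
opening: 54.3
grip_force: 12.0
t24.6 pos [654.2  59.  133.9] yaw 0.1 tilt [-0.001 -0.   ] shift [-0.4925  0.921   0.3127] turn 0.001 open 54.3 q6 1.56
```

```bash
python3 -m inch '[[[-0.025,0.046,0,0,0,0,-0.3],[-0.05,0.095,0,0,0,0,-0.3],[-0.05,0.095,0,0,0,0,-0.3],[-0.05,0.095,0,0,0,0,-0.3],[-0.05,0.095,0,0,0,0,-0.3]]]'
python3 -m inch '[[[-0.05,0.095,0,0,0,0,-0.3],[-0.05,0.095,0,0,0,0,-0.3],[-0.05,0.095,0,0,0,0,-0.3],[-0.05,0.095,0,0,0,0,-0.3],[-0.05,0.095,0,0,0,0,-0.3]]]'
python3 -m inch '[[[-0.0175,0.02,0.06,0,0,0,-0.3],[0,0,0.12,0,0,0,-0.3],[0,0,0.07,0,0,0,-0.3],[0,0,0,0,0,0,-0.3],[0,0,0,0,0,0,-0.3]]]'
python3 -c "
from h import *
go(457.5,-309.6,9,0)
im=top(dict(red=22,yellow=51,brown=50))
cv2.imwrite('pics/t5.png',cv2.resize(im[180:330,60:260,::-1],(800,600),interpolation=cv2.INTER_CUBIC))
p=manip.camera_params('wrist');im=manip.read_camera('wrist');M=masks(im)
for c in blobs(M['dark'],400):u=cen(c);print(u,cv2.contourArea(c),ray(p,u,4))"
```

```text
time_s: 25.2
tool_pos: [563.0, -112.8, 131.6]
tool_rot: [-3.141, -0.002, 0.002]
ft_force: [0.1, -0.2, -0.3]
opening: 54.4
grip_force: 12.0
time_s: 25.82
tool_pos: [463.2, -302.6, 131.7]
tool_rot: [-3.141, -0.001, 0.002]
ft_force: [1.0, -0.7, -0.4]
opening: 54.1
grip_force: 12.0
time_s: 26.45
tool_pos: [457.9, -309.8, 33.1]
tool_rot: [3.141, 0.002, 0.001]
ft_force: [0.1, -0.0, 0.7]
opening: 54.3
grip_force: 12.0
t26.4 pos [ 457.9 -309.8   33.1] yaw 0.1 tilt [ 0. -0.] shift [-0.001  -0.0005  0.0603] turn 0.001 open 54.3 q6 0.86
top red [119.6 289.3] 360.5 [412.8 282.8]
top red [295.3 263.5] 290.0 [452.9 -66. ]
top yellow [105.4 246.7] 322.0 [496.5 301.8]
top brown [363.9 263.6] 1186.0 [ 449.4 -195.2]
top brown [309.5 328.8] 456.5 [331.7 -85.6]
top brown [104.7 213.1] 262.0 [561.9 304.9]
top brown [480.8  91.5] 114.5 [ 786.1 -453.4]
top brown [498.9 138.8] 79.0 [ 686.6 -479.3]
[255.19976776 305.08610641] 75352.5 [ 396.23434188 -309.876741      4.        ]
[255.95838436  60.00702546] 7757.5 [ 552.85598612 -310.0171238     4.        ]
```

View pics/t5.png

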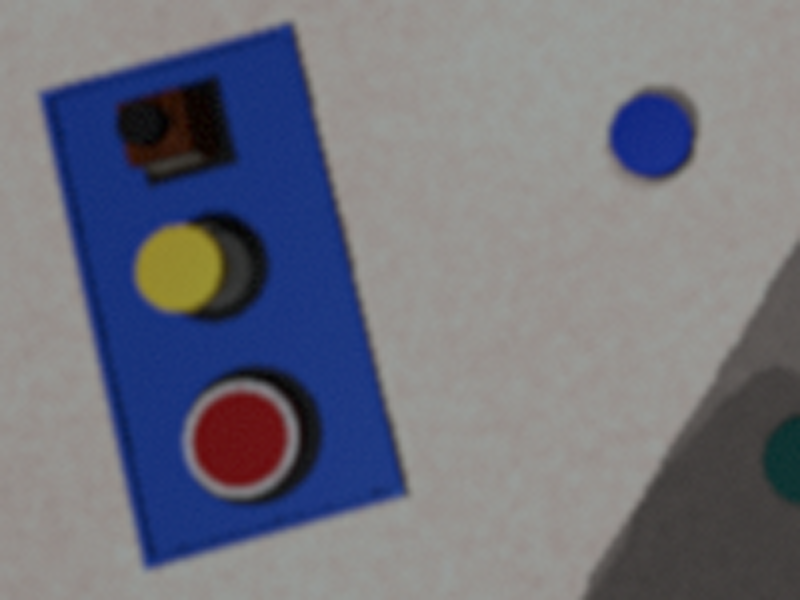

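The blue tray is made up: bottle (165,125), yellow pot (180,268) and red dish (240,440) are upright on their marks, with the lean due to parallax only. The wrist view agrees on the green small mark at (552.9,-310.0). Setting down the cream dish.

```bash
python3 -m inch '[[[-0.001,0,0.03,0,0,0,-0.3],[0,0,0.02,0,0,0,-0.3],[0,0,0.006,0,0,0,-0.3],[0,0,0.003,0,0,0,-0.3],[0,0,0.002,0,0,0,-0.3]]]'
python3 -m inch '[[[0,0,0,0,0,0,-0.3],[0,0,0,0,0,0,0.2],[0,0,0,0,0,0,0.5],[0,0,0,0,0,0,0.5],[0,0,-0.02,0,0,0,0.5]]]'
python3 -m inch '[[[0,0,-0.1,0,0,0,0.5],[0,0,-0.15,0,0,0,0.5],[0,-0.05,-0.05,0,0,0,0.3],[0,-0.1,0,0,0,0,0.3],[0,-0.1,0,0,0,0,0.3]]]'
python3 -m inch '[[[0,-0.1,0,0,0,0,0.3],[0,-0.1,0,0,0,0,0.3],[-0.008,-0.1,0,0,0,0,0.3],[0,-0.06,0,0,0,0,0.3],[0,0,0,0,0,0,0.3]]]'
python3 -m inch '[[[0,0,0,0,0,0,0.3],[0,0,0,0,0,0,0.3]]]'
python3 -c "
from h import *
go(453.5,-64.8,22,0)
p=manip.camera_params('wrist');im=manip.read_camera('wrist');M=masks(im)
for c in blobs(M['red'],500):u=cen(c);print(u,cv2.contourArea(c),ray(p,u,48))
go(453.5,-64.8,22,0);top(dict(cream=22))"
```

```text
time_s: 27.18
tool_pos: [457.4, -309.4, 8.9]
tool_rot: [-3.142, -0.002, 0.0]
ft_force: [-3.4, 3.9, 16.4]
opening: 54.4
grip_force: 12.0
time_s: 27.8
tool_pos: [457.3, -309.4, 15.8]
tool_rot: [-3.141, -0.002, 0.001]
ft_force: [-0.2, -0.4, 1.0]
opening: 71.2
grip_force: 0.0
time_s: 28.42
tool_pos: [457.3, -208.7, 136.9]
tool_rot: [3.141, 0.001, 0.002]
ft_force: [0.4, 0.8, 0.5]
opening: 62.3
grip_force: 0.0
time_s: 29.05
tool_pos: [454.0, -64.5, 136.6]
tool_rot: [3.141, 0.006, 0.001]
ft_force: [-0.3, -0.6, 0.2]
opening: 61.3
grip_force: 0.0
time_s: 29.3
tool_pos: [454.1, -66.4, 136.1]
tool_rot: [3.141, 0.0, 0.0]
ft_force: [-0.1, 0.2, -0.3]
opening: 61.8
grip_force: 0.0
t29.3 pos [454.1 -66.4 136.1] yaw 0.0 tilt [ 0. -0.] shift [-0.0016 -0.004   0.2852] turn 0.000 open 61.8 q6 1.28
[253.52405858 195.06206416] 1912.0 [453.49911276 -65.04185211  48.        ]
t29.4 pos [454.1 -66.3 136. ] yaw 0.0 tilt [ 0. -0.] shift [-0.0015 -0.0039  0.2851] turn 0.000 open 61.7 q6 1.28
top cream [417.2 257.8] 394.5 [ 456.7 -308.1]
```

The wrist view puts the red pot at (453.5,-65.0), matching the top view. The cream dish is within 2 mm of its mark.

```bash
python3 -m inch '[[[-0.0015,-0.004,0.08,0,0,0,0.3],[0,0,0.08,0,0,0,0.3],[0,0,0.07,0,0,0,0.3],[0,0,0.04,0,0,0,0.3],[0,0,0.015,0,0,0,0.3]]]' 12
python3 -m inch '[[[0,0,0,0,0,0,0.3],[0,0,0,0,0,0,-0.3],[0,0,0,0,0,0,-0.5],[0,0,0,0,0,0,-0.5],[0,0,0,0,0,0,-0.5]]]' 12
python3 -m inch '[[[0,0,0,0,0,0,-0.5],[0,0,-0.02,0,0,0,-0.5],[0,0,-0.05,0,0,0,-0.5],[0,0,-0.12,0,0,0,-0.5],[0,0,-0.1,0,0,0,-0.5]]]'
python3 -c "
from h import *
go(552.8,-309.7,27,0)"
```

```text
time_s: 30.02
tool_pos: [453.1, -64.3, 21.2]
tool_rot: [-3.141, -0.001, 0.002]
ft_force: [-0.2, -0.1, 0.3]
opening: 61.8
grip_force: 0.0
time_s: 30.65
tool_pos: [453.7, -64.0, 22.4]
tool_rot: [3.141, 0.002, 0.001]
ft_force: [-0.4, -1.2, 6.2]
opening: 41.6
grip_force: 12.0
time_s: 31.28
tool_pos: [453.2, -63.9, 139.8]
tool_rot: [3.142, 0.002, 0.0]
ft_force: [0.9, -0.1, -0.0]
opening: 41.9
grip_force: 12.0
t31.3 pos [453.2 -63.9 139.8] yaw 0.1 tilt [ 0. -0.] shift [0.2483 0.6149 0.2822] turn 0.001 open 41.9 q6 1.29
```

```bash
python3 -m inch '[[[0.018,0.045,0,0,0,0,-0.5],[0.038,0.095,0,0,0,0,-0.5],[0.038,0.095,0,0,0,0,-0.5],[0.038,0.095,0,0,0,0,-0.5],[0.038,0.095,0,0,0,0,-0.5]]]'
python3 -m inch '[[[0.038,0.095,0,0,0,0,-0.5],[0.038,0.095,0,0,0,0,-0.5],[0,0,0,0,0,0,-0.5],[0,0,0.06,0,0,0,-0.5],[0,0,0.1,0,0,0,-0.5]]]'
python3 -m inch '[[[0,0,0.06,0,0,0,-0.5],[0,0,0,0,0,0,-0.5],[0,0,0,0,0,0,-0.5]]]'
python3 -c "
from h import *
go(552.8,-309.7,26.5,0)"
```

```text
time_s: 31.9
tool_pos: [521.6, -235.7, 136.8]
tool_rot: [-3.141, -0.001, 0.002]
ft_force: [-0.2, 0.3, -0.1]
opening: 42.0
grip_force: 12.0
time_s: 32.52
tool_pos: [551.9, -309.8, 73.4]
tool_rot: [3.141, 0.002, 0.001]
ft_force: [-0.9, -0.4, -0.7]
opening: 42.0
grip_force: 12.0
time_s: 32.9
tool_pos: [552.2, -309.8, 50.6]
tool_rot: [3.141, 0.002, 0.001]
ft_force: [0.4, 0.4, -0.2]
opening: 41.6
grip_force: 12.0
t32.9 pos [ 552.2 -309.8   50.6] yaw 0.1 tilt [ 0. -0.] shift [ 0.0014 -0.0003  0.0603] turn 0.001 open 41.6 q6 0.95
```

Lower, release, retreat upward and back to clear the camera views.

```bash
python3 -m inch '[[[0.001,0,0.03,0,0,0,-0.5],[0,0,0.02,0,0,0,-0.5],[0,0,0.006,0,0,0,-0.5],[0,0,0.003,0,0,0,-0.5],[0,0,0.002,0,0,0,-0.5]]]'
python3 -m inch '[[[0,0,0,0,0,0,-0.5],[0,0,0,0,0,0,-0.2],[0,0,0,0,0,0,0.2],[0,0,0,0,0,0,0.2],[0,0,-0.02,0,0,0,0.2]]]'
python3 -m inch '[[[0,0,-0.1,0,0,0,0.2],[0,0,-0.15,0,0,0,0.2],[0,0,-0.1,0,0,0,0.2],[-0.06,0.1,0,0,0,0,0.2],[-0.06,0.1,0,0,0,0,0.2]]]'
python3 -m inch '[[[-0.06,0.1,0,0,0,0,0.2],[-0.06,0.1,0,0,0,0,0.2],[-0.06,0.1,0,0,0,0,0.2],[-0.06,0.1,0,0,0,0,0.2],[0,0,0,0,0,0,0.2]]]'
python3 -c "
from h import *
im=top(dict(red=51,yellow=51,cream=22,blue=47))
go(0,0,0)
a=im[150:320,70:470,::-1]
cv2.imwrite('pics/t6.png',cv2.resize(a,(800,340),interpolation=cv2.INTER_CUBIC))
p=manip.camera_params('top')
hsv=cv2.cvtColor(im,cv2.COLOR_RGB2HSV);v=hsv[200:228,88:105,2]
c=max(blobs(v<40,20),key=cv2.contourArea);u=cen(c)+[88,200];print('cap',u,ray(p,u,64))"
```

```text
time_s: 33.52
tool_pos: [552.6, -309.9, 26.4]
tool_rot: [3.141, 0.002, 0.0]
ft_force: [-3.8, 1.8, 12.0]
opening: 41.8
grip_force: 12.0
time_s: 34.15
tool_pos: [552.2, -309.7, 33.4]
tool_rot: [-3.141, -0.002, 0.001]
ft_force: [-0.2, -0.3, 0.0]
opening: 56.5
grip_force: 0.0
time_s: 34.78
tool_pos: [504.3, -390.5, 175.0]
tool_rot: [3.14, 0.004, 0.002]
ft_force: [0.0, -0.2, 0.0]
opening: 57.2
grip_force: 0.0
time_s: 35.4
tool_pos: [406.7, -552.4, 173.8]
tool_rot: [3.141, -0.004, 0.0]
ft_force: [-0.0, -0.0, -0.2]
opening: 56.9
grip_force: 0.0
top red [119.6 289.3] 361.5 [414.9 273.1]
top red [418.3 208.8] 308.0 [ 551.5 -307.5]
top yellow [105.4 246.7] 322.0 [496.5 301.9]
top cream [417.3 258.1] 411.5 [ 456.3 -308.2]
top blue [222.5 213.5] 277.5 [554.4  74.5]
t35.5 pos [ 407.8 -550.8  173.7] yaw -0.1 tilt [0. 0.] shift [-1.021  -1.376   0.4343] turn 0.000 open 57.6 q6 0.54
cap [ 97.03444444 210.02111111] [566.84491933 314.62788937  64.        ]
```

View pics/t6.png

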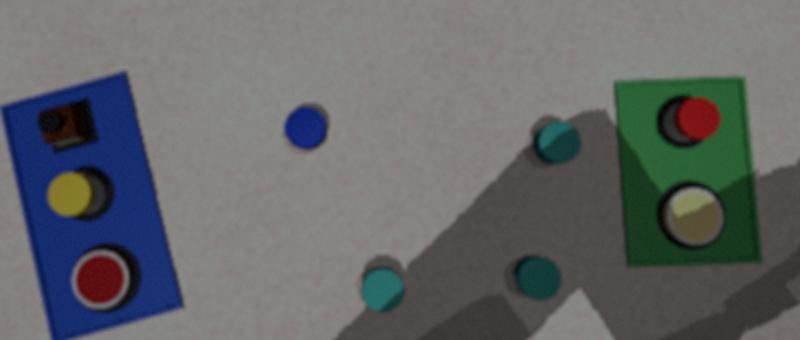

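Everything stands upright on its mark: bottle (65,123), yellow (70,194), red dish (100,278), red pot (697,119), cream dish (693,215). The blue pot is unmoved at (306,127), and so are the turquoise pots. Handing in.

```bash
python3 -c "
from rig import manip
print(manip.job_done())"
```

```text
the job is handed in; nothing more can be done
None
```

Both kits are made up on their trays and the job was handed in at about 35.5 s: the four round items measured within about 2 mm of their mark centres, the bottle was placed by tool position and looked upright on its mark, and I moved nothing else.

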